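# Dim the desk lamp and take off its wing cap

## Robot

A 6-joint arm with a two-finger parallel gripper is mounted at the origin on the work surface. World frame = base frame: x ahead of the robot, y to its left, z up, the work surface at z = 0. Lengths are in mm, angles in degrees, forces in N, time in s.
With the tool pointing down it reaches from about 350 to 850 mm from the base axis. Payload 8.1 kg.
Tool frame: the origin (TCP) lies midway between the tips of the shut fingers; the grasp point (between the pads) lies 19 mm behind it; z points along the fingers, y is the line along which they close (so a half turn about z gives the same grasp; the last joint's range is limited). The gripper opens to 85 mm and grips with 20 to 120 N. Pads are 22 mm wide; open, the fingers measure 114 mm over their backs; the gripper's body (76 mm by 85 mm) begins 54 mm behind the grasp point. The pads swing forward as they close: fully open they stand 13 mm farther back than shut.
Start: joints at [60.481, 7.471, 85.268, -0, 87.261, -4.893], TCP at [249.993, 545.444, 231.292] pointing down, gripper open.
Joint ranges: [-169.43, 169.43], [-51.17, 129.36], [1.28, 143.12], [-76.62, 256.62], [0, 156.53], [-152.29, 152.29]. Speed limits (degrees/s): [136.94, 136.94, 159.86, 180, 180, 180].

## Interface

Orientations are given as [roll, pitch, yaw] about the fixed x, y, z axes, in that order (R = Rz(yaw) Ry(pitch) Rx(roll)).
In Python, from bench import r gives the robot as it stands.
- The arm moves only by the tool apply_moves, never from a script. Its argument "steps" is a list of rows, each a list of 7 numbers: the opening, from -1 (shut) to 1 (fully open), then the shift along the tool's x, y, z in mm, then the turn, a rotation vector about the tool's x, y, z in units of 5 degrees (1.0 is 5 degrees). A call has exactly 8 rows; each row shifts and turns the commanded pose from where the row before left it, along the tool's axes as they then stand; what a row does not reach is not made up. A row lasts 1/10 s, in which the tool goes at most 50 mm and 8.59 degrees, less where a joint would pass 70% of its speed; a pose out of reach is approached as far as the arm can. A call is refused whole if a number of a shift passes 50 or a number of a turn 1, either way. A call with a gripper value outside its range is refused whole. The fingers move at their own pace and stop on an object; "squeeze" is the grip in N (left out, the last holds). Time passes only in rows, so rows that do not move let the fingers close, or fill a call up. It gives the time, the measured TCP pose, the force, the opening and the grip force at its end, in the units of the state.
- r.sense(): the state, without advancing time (a new reading comes with each control period).
- r.snapshot(name): name is "scene" or "top"; returns a dict with "color" (420x560x3 uint8, blue, green, red), "depth" (420x560 float32, mm along the optical axis (not along the pixel's ray), 0 where there is no reading), "mtx" (3x3 intrinsics, pixels), "T" (4x4, takes a point from camera to world coordinates). Camera axes: x right, y down, z forward; pixel columns grow to the right and rows downward; lengths in mm; the calibration is good to about 2 mm. A picture is of the moment at which its call begins.
- r.hand_in(): hands the job in; it is judged then, once.
The state is a dict: "time": time; "joint_pos": joint angles; "qd": joint speeds; "joint_efforts": joint torques, N m; "tool_pos": TCP position; "tcp_rot": TCP orientation; "ft_force": force on the tool from outside, world axes, zero at the start; "wrist_torque": the same for the moment, N m; "finger_gap": finger opening in mm; "grip_force": force on a finger pad.
Only numpy, scipy, OpenCV 4.12 (cv2) and the standard library are available. Lean on these libraries where they do the work, as an engineer would, in place of code of your own. Each camera call takes 0.05 s, during which the arm holds its last target. There are 200 camera calls.

## Task

The desk lamp needs a new bulb: first turn its dimmer anticlockwise all the way to the end stop (off), and only then take off the wing cap on top of the lamp's drum head. Its thread may be ordinary or reversed, so find out by trying which way it loosens, then lift it straight off. Finish while holding the cap still in the gripper, upright and well clear (about 8 cm) above the lamp, without dropping it; leave the dimmer off and the mug, notebooks and paperweight where they are.

Things in the scene. Friction and masses are not known exactly. Their poses are not given: they have to be found in the camera images.
- lamp: copper desk lamp, fixed. Origin on the desk; y runs along the base from the drum head to the dimmer. Base plate 120 (x) by 360 (y), from y = -170 to 190 mm, 20 mm thick. At y = -100 mm a stem carries a drum-shaped head 140 mm across, 98 to 185 mm above the desk, its lower third a white diffuser, flat on top; the wing cap sits in the middle of that top. The dimmer stands on the base at y = +125 mm.
- lamp_socket (a point): centre of the drum's flat top (185 mm above the desk), on the axis of the cap's socket, axes as the lamp's. The thread is a short coarse one: the cap does not rise as it turns. In the loosening direction it turns easily for 60 to 70 degrees (1.05 to 1.25 rad) to a hard stop; there, or up to 8 degrees short of it, it lifts straight up. Anywhere else its lugs hold it down.
- cap: loose brass wing cap, about 120 g. Origin on its axis at the underside of its disc, on the drum's top when home; z up. Disc 48 mm across, 8 mm thick; a stub with three lugs reaches 16 mm below it. It starts nearly tight, its x 45 degrees (within 4) anticlockwise of the lamp's x. Which way loosens (anticlockwise or clockwise from above) is drawn anew each time and cannot be seen.
- cap_grip (a point): where to grip the cap: on its axis, 31 mm above the cap's origin, axes as the cap's. A straight wing 44 mm long (x), 14 mm thick (y) stands on the disc, its top 7 mm above this point, the disc's top 23 mm below it. Turned the tightening way the cap meets a hard stop after 8 to 18 degrees (0.14 to 0.32 rad); about 0.3 N m shows a stop.
- dimmer (a joint): turn of the dimmer knob in rad: 0 is the anticlockwise end stop (off), growing clockwise seen from above, up to 4.7. Light friction (0.04 N m), stays where it is left; hard stop at 0.
- dimmer_grip (a point): on the dimmer's axis at the height to grip it (57 mm above the desk). The knob is black, with a straight bar 42 mm long (along this point's x), 14 mm thick (y), its top 7 mm above this point, on a disc 44 mm across whose top is 23 mm below it. The point turns with the knob; at 0 its x lies along the lamp's x.
- mug: white mug, 82 mm across, 92 mm high, handle at its +y; bystander. Origin at the centre of its underside.
- notebooks: two notebooks lying in a pile, 150 by 210 mm, 22 mm high; bystander. Origin at the centre of the underside.
- paperweight: round stone paperweight, 72 mm across, 38 mm high; bystander. Origin at the centre of the underside.
Not all that is in view belongs to the job. There is more than one size of the cap; the job needs the smaller.

How it is judged:
By the outcome, as a careful person would: the job done as asked, in the order asked, and still so for the second after the job is handed in, while the arm keeps its last pose, push and grip.
It also fails if it takes over 72 s, if anything falls off the work surface, if the arm or the gripper's body presses on something with over 40 N, if the wrist force passes 120 N, or if a joint passes its speed limit or range.

## Working session

There is one attempt and no reset: what is moved stays moved. The work goes in short steps, Python scripts to look and compute and a tool call to move; the robot and the scene stay as the last step left them, time stands still between calls to the robot, and variables do not carry over. Pictures are saved under pics/ and viewed, at most 10 in all, crops included, and the job is handed in when it is done.

Besides the shell and the picture viewer there is one more tool, called after "Emit:" as name(argument=value, ...) on one line, values as JSON. apply_moves: Moves the arm, as the interface text tells. Its arguments: {"type":"object","properties":{"steps":{"type":"array"},"squeeze":{"type":"number"}},"required":["steps"]}

```bash
mkdir -p pics; ls
python3 - <<'E'
from bench import r
import cv2,numpy as np
for n in("scene","top"):
    s=r.snapshot(n); cv2.imwrite(f"pics/{n}0.png",s["color"]); np.savez(f"{n}0.npz",**s)
    print(n,s["mtx"].round(1).tolist(),s["T"].round(3).tolist())
print(r.sense())
E
```

```text
pics
scene [[505.6, 0.0, 285.8], [0.0, 505.6, 208.7], [0.0, 0.0, 1.0]] [[0.351, 0.786, -0.51, 1235.053], [0.937, -0.298, 0.185, -292.173], [-0.006, -0.542, -0.84, 1336.571], [0.0, 0.0, 0.0, 1.0]]
top [[435.5, 0.0, 293.0], [0.0, 435.5, 212.1], [0.0, 0.0, 1.0]] [[-0.016, -0.995, 0.095, 377.191], [-1.0, 0.016, 0.003, -23.605], [-0.004, -0.095, -0.995, 1392.901], [0.0, 0.0, 0.0, 1.0]]
{'time': 0.1, 'joint_pos': array([ 6.04825957e+01,  7.51068264e+00,  8.53230184e+01, -8.24730907e-04,
        8.72636076e+01, -4.89171935e+00]), 'qd': array([-0.06608189, -0.106609  , -0.16498028, -0.04451247, -0.01045904,
       -0.01484399]), 'joint_efforts': array([ 1.10853398e-03, -5.70946991e+01, -5.01944482e+01, -1.01911917e-04,
        8.06491880e-03,  7.92900687e-05]), 'tool_pos': array([249.73441418, 545.00049464, 230.35058229]), 'tcp_rot': array([-1.79902976e+02, -7.47706706e-03,  1.55374349e+02]), 'ft_force': array([ 0.53207517, -0.12190056, -0.01384711]), 'wrist_torque': array([-0.01795348,  0.06507   , -0.00462128]), 'grip_force': 0.0, 'finger_gap': 85.52232313625342}
```

View pics/top0.png

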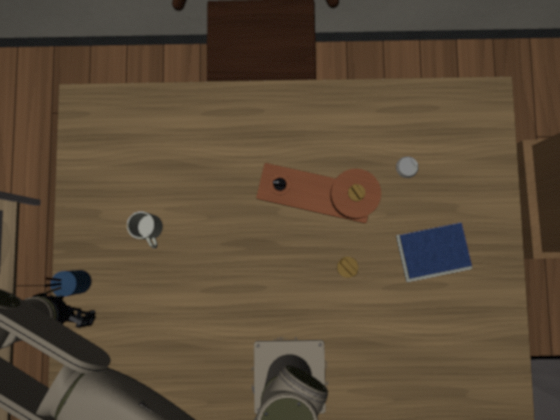

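View pics/scene0.png

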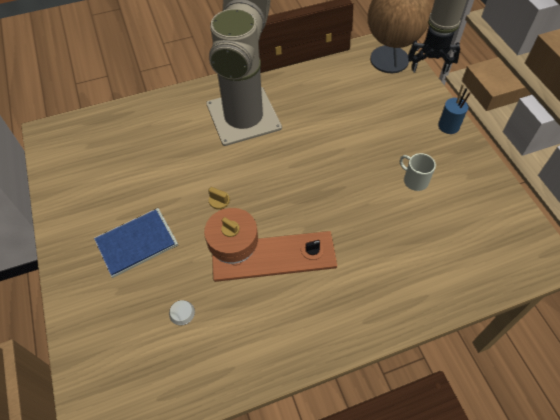

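The top view shows the lamp: drum head with a cap at about (357,192) and the black dimmer at (280,184). A second brass cap lies on the desk at (348,267); the mug is at (142,225), the notebooks at (435,250) and the paperweight at (408,167). The scene view has the lamp cap at (230,227), the loose cap at (218,197) and the dimmer at (313,247). There are two candidates: top (357,192) on the drum, and top (348,267) on the desk. The one on the drum fits the description, and I'll check its size.

```bash
cat > h.py <<'E'
import numpy as np,cv2
def world(s):
    d=s["depth"].astype(float);v,u=np.mgrid[:d.shape[0],:d.shape[1]];K=s["mtx"]
    P=np.stack([(u-K[0,2])/K[0,0]*d,(v-K[1,2])/K[1,1]*d,d],-1)
    W=P@s["T"][:3,:3].T+s["T"][:3,3]; W[d==0]=np.nan; return W
def rect(p,n):
    c,sz,a=cv2.minAreaRect(p[:,:2].astype(np.float32)); print(n,len(p),"c",np.round(c,1),"size",np.round(sz,1),"a",round(a,1),"mean",p.mean(0).round(1),"zmax",p[:,2].max().round(1))
E
python3 - <<'E'
from h import *
for n in("top","scene"):
    s=dict(np.load(f"{n}0.npz"));W=world(s);c=s["color"].astype(int);z=W[...,2]
    hsv=cv2.cvtColor(s["color"],cv2.COLOR_BGR2HSV)
    m0=(W[...,0]>250)&(W[...,0]<750)&(abs(W[...,1])<350)
    print(n)
    def near(m): return W[m&m0]
    cop=(c[...,2]>1.7*c[...,1])&(c[...,2]>80)
    rect(near(cop&(z>10)&(z<30)),"base")
    rect(near((z>178)&(z<192)),"drumtop")
    rect(near((z>205)&(z<240)),"wing")
    rect(near((c.max(-1)<60)&(z>50)&(z<75)),"knobbar")
    for u,v in ([(357,192),(348,267),(280,184)] if n=="top" else [(230,227),(218,197),(313,247)]):
        b=m0.copy();b[:]=False;b[v-18:v+18,u-18:u+18]=True
        br=(hsv[...,0]>17)&(hsv[...,0]<35)&(hsv[...,1]>120)
        q=W[v-2:v+3,u-2:u+3].reshape(-1,3);print(u,v,q.mean(0).round(1),hsv[v,u])
    crops=[cv2.resize(s["color"][v-28:v+28,u-35:u+35],(350,280),interpolation=cv2.INTER_CUBIC) for u,v in([(357,192),(348,267),(280,184)] if n=="top" else [(230,227),(218,197),(313,247)])]
    if n=="top": A=crops
    else: B=crops
im=np.vstack([np.hstack(A),np.hstack(B)]);im=cv2.resize(im,(800,427));cv2.imwrite("pics/crop1.png",cv2.convertScaleAbs(im,alpha=1.6))
E
```

```text
toph.py:7: RuntimeWarning: Mean of empty slice.
  c,sz,a=cv2.minAreaRect(p[:,:2].astype(np.float32)); print(n,len(p),"c",np.round(c,1),"size",np.round(sz,1),"a",round(a,1),"mean",p.mean(0).round(1),"zmax",p[:,2].max().round(1))
  ret = um.true_divide(
Traceback (most recent call last):
  File "h.py", line 7, in rect
    c,sz,a=cv2.minAreaRect(p[:,:2].astype(np.float32)); print(n,len(p),"c",np.round(c,1),"size",np.round(sz,1),"a",round(a,1),"mean",p.mean(0).round(1),"zmax",p[:,2].max().round(1))
                                                                                                                                                               ~~~~~~~~~~^^
ValueError: zero-size array to reduction operation maximum which has no identity
```

Run:
```python
from h import *
for n,L in(("top",[(357,192),(340,180),(310,190),(348,267),(280,184),(435,250)]),("scene",[(230,227),(218,197),(313,247),(280,255)])):
    s=dict(np.load(f"{n}0.npz"));W=world(s)
    for u,v in L: print(n,u,v,s["depth"][v,u],W[v,u].round(1),s["color"][v,u])
```

```text
top 357 192 1180.5869 [ 541.  -194.6  222.1] [ 47  86 107]
top 340 180 1218.1426 [ 580.4 -153.   188.2] [ 50  71 111]
top 310 190 1387.8728 [578.5 -74.9  17.8] [ 51  71 114]
top 348 267 1307.4692 [ 334.9 -182.3   75. ] [ 50  91 113]
top 280 184 1341.0546 [591.5  18.8  66.3] [14 12 12]
top 435 250 1363.5587 [ 381.8 -462.3   22.3] [78 51 36]
scene 230 227 1306.3787 [ 556.  -199.1  214.1] [29 56 70]
scene 218 197 1550.228 [ 344.1 -188.8   54.7] [29 54 67]
scene 313 247 1460.6073 [605.3  19.2  48.8] [10 10 11]
scene 280 255 1477.0375 [582.8 -74.5  22.2] [ 72 104 164]
```

```bash
sed -i 's/^def rect(p,n):/&\n    if len(p)<5: print(n,"none"); return/' h.py
python3 - <<'E'
from h import *
R={}
for n in("top","scene"):
    s=dict(np.load(f"{n}0.npz"));W=world(s);c=s["color"].astype(int);z=W[...,2]
    hsv=cv2.cvtColor(s["color"],cv2.COLOR_BGR2HSV)
    m0=(W[...,0]>250)&(W[...,0]<750)&(W[...,1]>-330)&(W[...,1]<150)
    print(n)
    def near(m): return W[cv2.morphologyEx((m&m0).astype(np.uint8),cv2.MORPH_OPEN,np.ones((2,2),np.uint8))>0]
    cop=(c[...,2]>1.45*c[...,1])
    rect(near(cop&(z>12)&(z<28)),"base")
    rect(near((z>178)&(z<240)),"drum")
    rect(near((z>209)&(z<240)),"wing")
    rect(near((z>189.5)&(z<240)&(hsv[...,0]>14)),"lampcap")
    rect(near((c.max(-1)<60)&(z>48)&(z<78)&(W[...,1]>-50)),"knobbar")
    rect(near((z>5)&(z<100)&(W[...,0]<420)&(W[...,1]<-100)),"loosecap")
    L=[(357,192),(348,267),(280,184)] if n=="top" else [(230,227),(218,197),(313,247)]
    R[n]=np.hstack([cv2.resize(s["color"][v-28:v+28,u-35:u+35],(266,213),interpolation=cv2.INTER_CUBIC) for u,v in L])
cv2.imwrite("pics/crop1.png",cv2.convertScaleAbs(np.vstack(list(R.values())),alpha=1.8))
E
```

```text
top
base 2402 c [525.8 -70.1] size [368.  106.9] a 60.9 mean [nan nan nan] zmax nan
drum 1931 c [ 537.6 -227.9] size [ 84.1 184.4] a 27.2 mean [nan nan nan] zmax nan
wing 92 c [ 542.5 -202.6] size [42.3 21.3] a 33.6 mean [ 541.  -199.6  219.4] zmax 228.9
lampcap 215 c [ 541.1 -200.4] size [43.  42.2] a 88.4 mean [nan nan nan] zmax nan
knobbar 47 c [593.8  17.6] size [34.8  9.3] a 85.7 mean [592.   15.   57.4] zmax 70.5
loosecap 362 c [ 330.8 -193.1] size [69.5 61.2] a 80.5 mean [nan nan nan] zmax nan
scene
base 3294 c [569.7 -86.9] size [359.4 124.1] a 76.1 mean [nan nan nan] zmax nan
drum 1893 c [nan nan] size [nan  0.] a nan mean [nan nan nan] zmax nan
wing 98 c [ 547.7 -197.5] size [37.9 23.4] a 59.3 mean [ 549.5 -197.3  217.8] zmax 226.0
lampcap 231 c [ 547.9 -196.6] size [41.8 42.5] a 71.6 mean [nan nan nan] zmax nan
knobbar 64 c [601.9  23.7] size [13.3 47.1] a 2.3 mean [602.8  19.4  52.5] zmax 70.2
loosecap 360 c [ 387.2 -202.3] size [ 61.9 166. ] a 72.7 mean [nan nan nan] zmax nan
```

View pics/crop1.png

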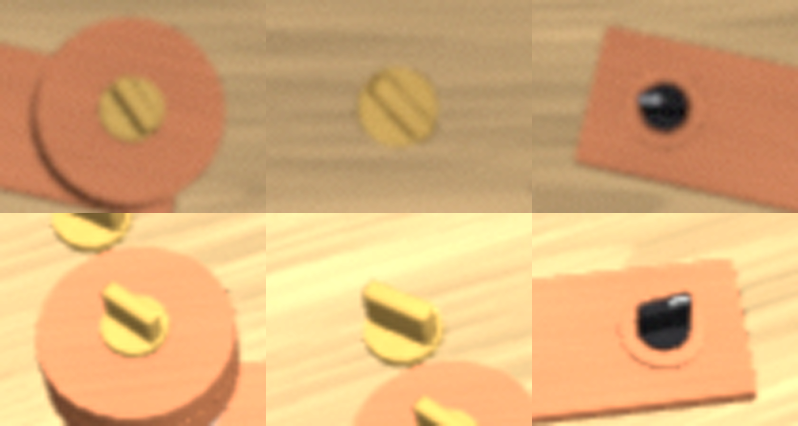

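The desk cap (348,267) is clearly bigger. The one on the drum (357,192) is the smaller and it's the lamp's own, so that is the target. Next I'll refine the poses by fitting the model to the image edges.

```bash
cat > fit.py <<'E'
from h import *
from scipy.optimize import minimize
from scipy.spatial.transform import Rotation as Ro
def proj(s,P):
    return cv2.projectPoints(np.asarray(P,float),*(lambda Ti:(cv2.Rodrigues(Ti[:3,:3])[0],Ti[:3,3]))(np.linalg.inv(s["T"])),s["mtx"],None)[0][:,0]
def dt(s):
    g=cv2.GaussianBlur(s["color"],(3,3),0); e=np.zeros(g.shape[:2],np.uint8)
    for k in range(3): e|=cv2.Canny(np.ascontiguousarray(g[...,k]),25,60)
    return np.minimum(cv2.distanceTransform(255-e,cv2.DIST_L2,5),6)
t=np.linspace(0,2*np.pi,120);C=np.c_[np.cos(t),np.sin(t)]
def line(a,b,n=60): return np.linspace(a,b,n)
cor=[(-60,-170,20),(60,-170,20),(60,190,20),(-60,190,20)]
M=np.vstack([line(cor[1],cor[2]),line(cor[2],cor[3]),line(cor[3],cor[0]),np.c_[70*C+[0,-100],np.full(120,185)],np.c_[24*C+[0,-100],np.full(120,193)]])
def pose(P,x,y,a): a=np.radians(a);return np.c_[x+np.cos(a)*P[:,0]-np.sin(a)*P[:,1],y+np.sin(a)*P[:,0]+np.cos(a)*P[:,1],P[:,2]]
def samp(D,p): return cv2.remap(D.astype(np.float32),p[:,0].astype(np.float32)[:,None],p[:,1].astype(np.float32)[:,None],cv2.INTER_LINEAR,borderValue=6).ravel()
def fitM(S,M,x0,d):
    Ds=[dt(s) for s in S]
    f=lambda q:sum(np.mean(samp(D,proj(s,pose(M,*q)))) for s,D in zip(S,Ds))/len(S)
    sim=np.vstack([x0]+[np.add(x0,v) for v in np.diag(d)])
    best=min((minimize(f,sim[0],method="Nelder-Mead",options=dict(initial_simplex=sim+np.random.default_rng(i).normal(0,.3,3)*d)) for i in range(6)),key=lambda o:o.fun)
    return best.x,best.fun
def boxmask(s,B,q,disc):
    m=np.zeros((1680,2240),np.uint8)
    for P in [B]+disc:
        cv2.fillConvexPoly(m,cv2.convexHull(((proj(s,pose(P,*q))+.5)*4).round().astype(np.int32)),255)
    return cv2.resize(m,(560,420),interpolation=cv2.INTER_AREA)/255.
E
python3 - <<'E'
from fit import *
S={n:dict(np.load(f"{n}0.npz")) for n in("top","scene")}
for k,v in list(S.items())+[("both",None)]:
    ss=[v] if v else list(S.values())
    q,f=fitM(ss,M,[569,-100,-13.6],[8,8,4])
    print(k,q.round(1),f.round(2),"socket",pose(np.array([[0,-100.,185]]),*q).round(1)[0],"dim",pose(np.array([[0,125.,57]]),*q).round(1)[0])
    D=pose(np.array([[0,125.,57]]),*q)[0]
    # knob: dark silhouette
    def box(l,w,z0,z1): return np.array([(a*l/2,b*w/2,z) for a in(-1,1) for b in(-1,1) for z in(z0,z1)],float)
    disc=lambda z0,z1,R:np.vstack([np.c_[R*C,np.full(120,z0)],np.c_[R*C,np.full(120,z1)]])
    B=box(42,14,30,64)
    best=[]
    for a in range(0,180,2):
        c=0
        for s in ss:
            u,w=proj(s,[D])[0].astype(int);sl=np.s_[w-20:w+20,u-20:u+20]
            dark=np.clip((75-s["color"].max(-1).astype(float))/40,0,1)[sl]
            c+=min(np.abs(boxmask(s,B,(D[0]+dx,D[1]+dy,a),[disc(20,34,Rr)] if Rr else [])[sl]-dark).sum() for dx in(-3,0,3) for dy in(-3,0,3) for Rr in (0,22))
        best.append((c,a))
    print(" knob yaw",[(round(c,1),a) for c,a in sorted(best)[:6]])
    # cap wing edges
    so=pose(np.array([[0,-100.,185]]),*q)[0]
    top=np.vstack([line((x1,y1,223),(x2,y2,223),20) for x1,y1,x2,y2 in((-22,-7,22,-7),(-22,7,22,7),(-22,-7,-22,7),(22,-7,22,7))])
    q2,f2=fitM(ss,top,[so[0],so[1],q[2]+45],[2,2,4]);print(" cap",q2.round(1),f2.round(2))
E
```

```text
top [567.9 -99.8 -13.4] 0.61 socket [ 544.7 -197.1  185. ] dim [596.8  21.8  57. ]
 knob yaw [(np.float64(53.1), 110), (np.float64(53.4), 106), (np.float64(53.8), 122), (np.float64(53.8), 112), (np.float64(53.9), 116), (np.float64(53.9), 124)]
 cap [ 543.5 -199.4   30.2] 0.71
scene [ 568.8 -101.1  -14. ] 0.51 socket [ 544.6 -198.1  185. ] dim [599.   20.2  57. ]
 knob yaw [(np.float64(47.7), 64), (np.float64(48.9), 62), (np.float64(49.4), 66), (np.float64(49.5), 70), (np.float64(49.7), 58), (np.float64(49.9), 68)]
 cap [ 549.2 -194.8   37.3] 0.3
both [ 568.7 -100.5  -13.9] 0.57 socket [ 544.6 -197.6  185. ] dim [598.7  20.8  57. ]
 knob yaw [(np.float64(115.2), 64), (np.float64(115.3), 62), (np.float64(115.5), 74), (np.float64(115.7), 68), (np.float64(116.2), 60), (np.float64(116.5), 70)]
 cap [ 547.6 -195.7   41.8] 0.65
```

Lamp pose is consistent between the two cameras. The knob's yaw is not clear yet, so I'll stretch the contrast on the dark knob.

Run:
```python
from fit import *
S={n:dict(np.load(f"{n}0.npz")) for n in("top","scene")}
rows=[]
for n,s in S.items():
    u,v=proj(s,[(598.7,20.8,50)])[0].round().astype(int)
    row=[]
    for a in(None,64,92):
        im=cv2.resize(s["color"][v-14:v+14,u-14:u+14],None,fx=9,fy=9,interpolation=cv2.INTER_NEAREST)
        im=np.clip(im.astype(float)*3.5,0,255).astype(np.uint8)
        if a:
            B=pose(np.array([(-21,-7,64),(21,-7,64),(21,7,64),(-21,7,64.)]),598.7,20.8,a)
            cv2.polylines(im,[((proj(s,B)-[u-14,v-14]+.5)*9).astype(np.int32)],True,(0,255,0),1)
        row.append(im)
    rows.append(np.hstack(row))
cv2.imwrite("pics/knob1.png",np.vstack(rows))
```

```text
(no output)
```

View pics/knob1.png

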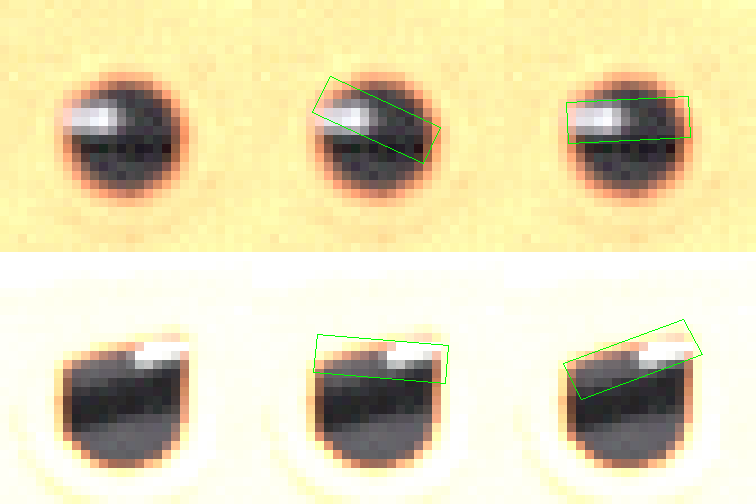

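The white pointer lies on the +y half of the bar, so the bar's yaw is about 86° in world terms. That makes the dimmer angle either 80° or 260°, and only turning it will tell which. I'm moving above the dimmer.

Emit:
apply_moves(steps=[[1,-33.5,-20.7,0,0,0,0],[1,-33.5,-20.7,0,0,0,0],[1,-33.5,-20.7,0,0,0,0],[1,-33.5,-20.7,0,0,0,0],[1,-33.5,-20.7,0,0,0,0],[1,-33.5,-20.7,0,0,0,0],[1,-33.5,-20.7,0,0,0,0],[1,-33.5,-20.7,0,0,0,0]], squeeze=40)

```text
time: 0.9
tool_pos: [425.0, 281.7, 230.9]
tcp_rot: [-180.0, -0.0, 155.4]
ft_force: [0.4, 0.7, 0.4]
finger_gap: 85.3
grip_force: 0.0
```

Emit:
apply_moves(steps=[[1,-33.5,-20.7,0,0,0,0],[1,-33.5,-20.7,0,0,0,0],[1,-33.5,-20.7,0,0,0,0],[1,-33.5,-20.7,0,0,0,0],[1,-33.5,-20.7,0,0,0,0],[1,-33.5,-20.7,0,0,0,0],[1,-33.5,-20.7,0,0,0,0],[1,-33.5,-20.7,0,0,0,0]])

```text
time: 1.7
tool_pos: [599.7, 19.5, 230.8]
tcp_rot: [-180.0, -0.0, 155.4]
ft_force: [-0.1, 0.1, 1.2]
finger_gap: 85.1
grip_force: 0.0
```

Emit:
apply_moves(steps=[[1,0,0,0,0,0,1],[1,0,0,0,0,0,1],[1,0,0,0,0,0,1],[1,0,0,0,0,0,1],[1,0,0,0,0,0,1],[1,0,0,0,0,0,1],[1,0,0,0,0,0,1],[1,0,0,0,0,0,1]])

```text
time: 2.5
tool_pos: [598.9, 21.0, 230.7]
tcp_rot: [-179.9, -0.0, 115.2]
ft_force: [0.5, -0.3, -0.6]
finger_gap: 85.3
grip_force: 0.0
```

Emit:
apply_moves(steps=[[1,0,0,15,0,0,1],[1,0,0,15,0,0,1],[1,0,0,15,0,0,1],[1,0,0,15,0,0,1],[1,0,0,15,0,0,1],[1,0,0,15,0,0,0.9],[1,0,0,10,0,0,0],[1,0,0,0,0,0,0]])

```text
time: 3.3
tool_pos: [597.7, 21.1, 129.0]
tcp_rot: [-179.8, 0.0, 86.0]
ft_force: [-0.7, 0.1, -0.0]
finger_gap: 85.4
grip_force: 0.0
```

Emit:
apply_moves(steps=[[1,0,0,20,0,0,0],[1,0,0,20,0,0,0],[1,0,0,20,0,0,0],[1,0,0,15,0,0,0],[1,0,0,10,0,0,0],[1,0,0,4,0,0,0],[0,0,0,0,0,0,0],[0,0,0,0,0,0,0]])

```text
time: 4.1
tool_pos: [600.0, 21.0, 43.3]
tcp_rot: [179.9, -0.0, 85.9]
ft_force: [0.6, 0.0, -0.2]
finger_gap: 59.0
grip_force: 0.0
```

Emit:
apply_moves(steps=[[-0.4,0,0,0,0,0,0],[-0.6,0,0,0,0,0,0],[-0.8,0,0,0,0,0,0],[-1,0,0,0,0,0,0],[-1,0,0,0,0,0,0],[-1,0,0,0,0,0,0],[-1,0,0,0,0,0,0],[-1,0,0,0,0,0,0]])

```text
time: 4.9
tool_pos: [597.4, 21.1, 43.0]
tcp_rot: [-179.8, 0.0, 85.9]
ft_force: [-13.4, -0.9, 13.2]
finger_gap: 13.1
grip_force: 41.0
```

```bash
cat > st.py <<'E'
from bench import r
s=r.sense()
for k in("time","tool_pos","tcp_rot","ft_force","wrist_torque","finger_gap","grip_force","joint_pos"):
    print(k,getattr(s[k],"round",lambda n:s[k])(2))
E
python3 st.py
```

```text
time 4.9
tool_pos [597.36  21.07  42.97]
tcp_rot [-1.7976e+02  2.0000e-02  8.5890e+01]
ft_force [-13.41  -0.92  13.16]
wrist_torque [0.01 2.18 0.04]
finger_gap 13.113009822968209
grip_force 40.98352253437042
joint_pos [-2.880e+00  1.679e+01  9.512e+01 -2.000e-02  6.832e+01  1.230e+00]
```

Emit:
apply_moves(steps=[[-1,0,-1,0,0,0,0],[-1,0,-1,-1,0,0,0],[-1,0,0,0,0,0,-0.5],[-1,0,0,0,0,0,-1],[-1,0,0,0,0,0,-1],[-1,0,0,0,0,0,-1],[-1,0,0,0,0,0,-0.5],[-1,0,0,0,0,0,0]])

```text
time: 5.7
tool_pos: [597.3, 21.2, 43.1]
tcp_rot: [180.0, 0.0, 105.9]
ft_force: [0.1, -0.6, -2.0]
finger_gap: 13.3
grip_force: 40.2
```

```bash
python3 st.py
```

```text
time 5.7
tool_pos [597.27  21.16  43.12]
tcp_rot [179.99   0.   105.91]
ft_force [ 0.09 -0.63 -1.96]
wrist_torque [-0.   -0.25  0.04]
finger_gap 13.267659728349683
grip_force 40.24902641773224
joint_pos [ -2.89  16.55  95.4    0.    68.04 -18.8 ]
```

Emit:
apply_moves(steps=[[-1,0,0,0,0,0,-0.8],[-1,0,0,0,0,0,-1],[-1,0,0,0,0,0,-1],[-1,0,0,0,0,0,-1],[-1,0,0,0,0,0,-1],[-1,0,0,0,0,0,-1],[-1,0,0,0,0,0,-1],[-1,0,0,0,0,0,-1]])

```text
time: 6.5
tool_pos: [597.4, 21.4, 43.1]
tcp_rot: [180.0, 0.0, 145.0]
ft_force: [2.4, -0.2, -3.4]
finger_gap: 13.2
grip_force: 40.1
```

Emit:
apply_moves(steps=[[-1,0,0,0,0,0,-0.8],[-1,0,0,0,0,0,-0.8],[-1,0,0,0,0,0,-0.5],[-1,0,0,0,0,0,-0.5],[-1,0,0,0,0,0,-0.5],[-1,0,0,0,0,0,-0.5],[-1,0,0,0,0,0,-0.4],[-1,0,0,0,0,0,0]])

```text
time: 7.3
tool_pos: [597.4, 21.5, 43.1]
tcp_rot: [180.0, 0.0, 164.8]
ft_force: [2.6, 1.6, -3.3]
finger_gap: 12.8
grip_force: 40.0
```

```bash
python3 st.py
```

```text
time 7.3
tool_pos [597.41  21.47  43.12]
tcp_rot [1.7997e+02 2.0000e-02 1.6483e+02]
ft_force [ 2.61  1.6  -3.35]
wrist_torque [ 0.37 -0.45  0.02]
finger_gap 12.835856198166992
grip_force 40.03928482532501
joint_pos [-2.870e+00  1.656e+01  9.539e+01  3.000e-02  6.803e+01 -7.771e+01]
```

Yaw is 164.8° and 166° would be the stop on the 80° hypothesis. I'll go on slowly.

Emit:
apply_moves(steps=[[-1,0,0,0,0,0,-0.2],[-1,0,0,0,0,0,-0.2],[-1,0,0,0,0,0,-0.2],[-1,0,0,0,0,0,-0.2],[-1,0,0,0,0,0,-0.2],[-1,0,0,0,0,0,-0.2],[-1,0,0,0,0,0,-0.2],[-1,0,0,0,0,0,0]])

```text
time: 8.1
tool_pos: [597.9, 21.2, 43.4]
tcp_rot: [180.0, 0.1, 171.9]
ft_force: [5.7, 2.8, -7.7]
finger_gap: 13.0
grip_force: 74.0
```

```bash
python3 st.py
```

```text
time 8.1
tool_pos [597.88  21.17  43.4 ]
tcp_rot [1.7996e+02 8.0000e-02 1.7185e+02]
ft_force [ 5.72  2.83 -7.66]
wrist_torque [ 0.43 -1.05 -1.35]
finger_gap 13.013342619885654
grip_force 74.04470952227712
joint_pos [-2.900e+00  1.655e+01  9.537e+01  3.000e-02  6.800e+01 -8.476e+01]
```

Torque of 1.35 N m shows the stop, at about 166° (lamp x direction, as expected for 0). I'll ease off 3°, release and rise.

Emit:
apply_moves(steps=[[-1,0,0,0,0,0,0.3],[-1,0,0,0,0,0,0.3],[1,0,0,0,0,0,0],[1,0,0,0,0,0,0],[1,0,0,0,0,0,0],[1,0,0,0,0,0,0],[1,0,0,0,0,0,0],[1,0,0,-5,0,0,0]])

```text
time: 8.9
tool_pos: [596.6, 21.1, 47.8]
tcp_rot: [-180.0, -0.1, 168.9]
ft_force: [-1.7, -0.3, 0.4]
finger_gap: 85.2
grip_force: 0.0
```

Emit:
apply_moves(steps=[[1,0,0,-10,0,0,0],[1,0,0,-20,0,0,0],[1,0,0,-30,0,0,0],[1,0,0,-40,0,0,0],[1,0,0,-40,0,0,0],[1,0,0,-40,0,0,0],[1,0,0,-40,0,0,0],[1,0,0,-20,0,0,0]])

```text
time: 9.7
tool_pos: [598.5, 21.1, 294.5]
tcp_rot: [179.9, 0.4, 168.9]
ft_force: [1.0, 0.2, 0.7]
finger_gap: 85.5
grip_force: 0.0
```

```bash
python3 st.py
python3 - <<'E'
from bench import r
from fit import *
rows=[]
for n in("top","scene"):
    s=r.snapshot(n); np.savez(f"{n}1.npz",**s)
    u,v=proj(s,[(597.3,21.2,50)])[0].round().astype(int);row=[]
    for a in(None,166):
        im=cv2.resize(s["color"][v-16:v+16,u-16:u+16],None,fx=9,fy=9,interpolation=cv2.INTER_NEAREST)
        im=np.clip(im.astype(float)*3,0,255).astype(np.uint8)
        if a:
            B=pose(np.array([(-21,-7,64),(21,-7,64),(21,7,64),(-21,7,64.)]),597.3,21.2,a)
            cv2.polylines(im,[((proj(s,B)-[u-16,v-16]+.5)*9).astype(np.int32)],True,(0,255,0),1)
        row.append(im)
    rows.append(np.hstack(row))
cv2.imwrite("pics/knob2.png",np.vstack(rows))
E
```

```text
time 9.7
tool_pos [598.53  21.11 294.51]
tcp_rot [179.94   0.4  168.88]
ft_force [0.99 0.2  0.72]
wrist_torque [-0.02  0.04 -0.07]
finger_gap 85.52887795655253
grip_force 0.0
joint_pos [ -2.88   5.89  80.42  -0.    93.27 -81.76]
```

View pics/knob2.png

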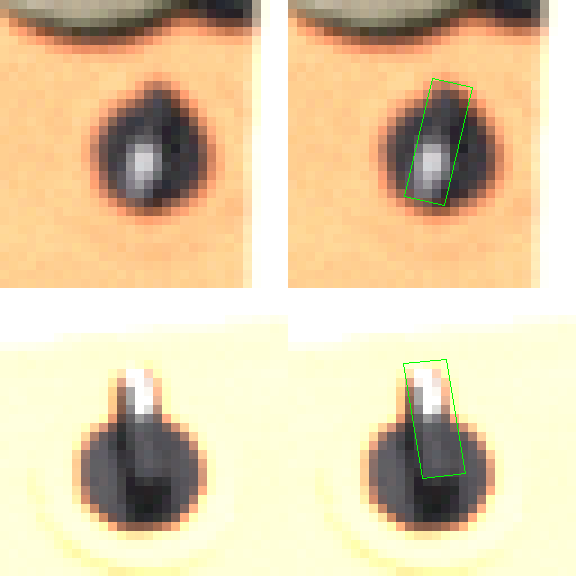

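The dimmer bar now lies along lamp x (yaw 166) in both views: top view at (150,150) in the crop, scene view at (140,440). It is off and stayed at its stop. I'm moving to the cap.

Emit:
apply_moves(steps=[[1,1.3,-28.1,0,0,0,0],[1,1.3,-28.1,0,0,0,0],[1,1.3,-28.1,0,0,0,0],[1,1.3,-28.1,0,0,0,0],[1,1.3,-28.1,0,0,0,0],[1,1.3,-28.1,0,0,0,0],[1,1.3,-28.1,0,0,0,0],[1,1.3,-28.1,0,0,0,0]])

```text
time: 10.6
tool_pos: [542.8, -198.2, 287.3]
tcp_rot: [180.0, -0.1, 168.9]
ft_force: [0.2, 0.1, 0.4]
finger_gap: 85.6
grip_force: 0.0
```

Emit:
apply_moves(steps=[[1,0,0,0,0,0,1],[1,0,0,0,0,0,1],[1,0,0,0,0,0,1],[1,0,0,0,0,0,1],[1,0,0,0,0,0,1],[1,0,0,0,0,0,1],[1,0,0,0,0,0,1],[1,0,0,0,0,0,1]])

```text
time: 11.4
tool_pos: [543.1, -197.2, 287.2]
tcp_rot: [-180.0, -0.1, 128.7]
ft_force: [0.1, -0.3, -0.9]
finger_gap: 85.5
grip_force: 0.0
```

Emit:
apply_moves(steps=[[1,0,0,0,0,0,1],[1,0,0,0,0,0,1],[1,0,0,0,0,0,1],[1,0,0,0,0,0,1],[1,0,0,0,0,0,1],[1,0,0,0,0,0,1],[1,0,0,0,0,0,1],[1,0,0,0,0,0,1]])

```text
time: 12.2
tool_pos: [543.1, -197.2, 287.2]
tcp_rot: [-179.9, -0.0, 88.7]
ft_force: [-0.4, -0.1, -0.7]
finger_gap: 85.2
grip_force: 0.0
```

Emit:
apply_moves(steps=[[1,0,0,0,0,0,1],[1,0,0,0,0,0,1],[1,0,0,0,0,0,1],[1,0,0,0,0,0,1],[1,0,0,0,0,0,1],[1,0,0,0,0,0,1],[1,0,0,0,0,0,1],[1,0,0,0,0,0,1]])

```text
time: 13.0
tool_pos: [543.1, -197.1, 287.2]
tcp_rot: [-179.9, 0.0, 48.7]
ft_force: [-0.4, 0.1, 0.9]
finger_gap: 85.4
grip_force: 0.0
```

Emit:
apply_moves(steps=[[1,0,0,0,0,0,1],[1,0,0,0,0,0,1],[1,0,0,0,0,0,1],[1,0,0,0,0,0,0.4],[1,0,0,0,0,0,0],[1,0,0,0,0,0,0],[1,0,0,0,0,0,0],[1,0,0,0,0,0,0]])

```text
time: 13.8
tool_pos: [543.6, -197.4, 288.1]
tcp_rot: [-180.0, 0.0, 31.9]
ft_force: [0.7, -0.8, 0.1]
finger_gap: 85.3
grip_force: 0.0
```

```bash
python3 st.py
```

```text
time 13.8
tool_pos [ 543.58 -197.35  288.13]
tcp_rot [-1.7999e+02  1.0000e-02  3.1910e+01]
ft_force [ 0.71 -0.81  0.12]
wrist_torque [ 0.01 -0.01 -0.06]
finger_gap 85.33397931234845
grip_force 0.0
joint_pos [-25.03   3.16  83.96  -0.    92.9   33.06]
```

Position is as planned, so I'm descending 90 mm to z≈198 and closing.

Emit:
apply_moves(steps=[[1,0,0,20,0,0,0],[1,0,0,20,0,0,0],[1,0,0,20,0,0,0],[1,0,0,15,0,0,0],[1,0,0,10,0,0,0],[1,0,0,5,0,0,0],[0.2,0,0,0,0,0,0],[-0.2,0,0,0,0,0,0]], squeeze=30)

```text
time: 14.6
tool_pos: [544.1, -197.6, 199.2]
tcp_rot: [179.9, -0.0, 31.9]
ft_force: [-0.8, -0.6, 0.1]
finger_gap: 59.3
grip_force: 0.0
```

Emit:
apply_moves(steps=[[-0.5,0,0,0,0,0,0],[-0.6,0,0,0,0,0,0],[-0.8,0,0,0,0,0,0],[-1,0,0,0,0,0,0],[-1,0,0,0,0,0,0],[-1,0,0,0,0,0,0],[-1,0,0,0,0,0,0],[-1,0,0,0,0,0,0]])

```text
time: 15.4
tool_pos: [544.0, -197.6, 199.0]
tcp_rot: [179.9, -0.0, 31.9]
ft_force: [-0.5, 0.6, 4.8]
finger_gap: 13.7
grip_force: 30.0
```

```bash
python3 st.py
```

```text
time 15.4
tool_pos [ 544.01 -197.58  198.96]
tcp_rot [ 1.7995e+02 -3.0000e-02  3.1880e+01]
ft_force [-0.48  0.56  4.77]
wrist_torque [-0.03  0.08  0.05]
finger_gap 13.702008419258316
grip_force 30.045356154441833
joint_pos [-25.03   5.1   91.2   -0.    83.63  33.09]
```

Emit:
apply_moves(steps=[[-1,0,0,0,0,0,0],[-1,0,0,0,0,0,-0.3],[-1,0,0,0,0,0,-0.3],[-1,0,0,0,0,0,-0.4],[-1,0,0,0,0,0,-0.4],[-1,0,0,0,0,0,-0.4],[-1,0,0,0,0,0,-0.2],[-1,0,0,0,0,0,0]], squeeze=50)

```text
time: 16.2
tool_pos: [544.0, -197.6, 199.0]
tcp_rot: [179.9, -0.0, 41.9]
ft_force: [0.5, -0.3, 6.1]
finger_gap: 12.8
grip_force: 50.7
```

```bash
python3 st.py
```

```text
time 16.2
tool_pos [ 544.03 -197.6   199.  ]
tcp_rot [ 1.7994e+02 -3.0000e-02  4.1910e+01]
ft_force [ 0.48 -0.27  6.08]
wrist_torque [ 0.02  0.04 -0.01]
finger_gap 12.813331262935158
grip_force 50.728320479393005
joint_pos [-25.04   5.1   91.2   -0.    83.63  23.05]
```

Emit:
apply_moves(steps=[[-1,0,0,0,0,0,-0.3],[-1,0,0,0,0,0,-0.3],[-1,0,0,0,0,0,-0.3],[-1,0,0,0,0,0,-0.3],[-1,0,0,0,0,0,-0.2],[-1,0,0,0,0,0,0],[-1,0,0,0,0,0,0],[-1,0,0,0,0,0,0]])

```text
time: 17.0
tool_pos: [544.1, -197.6, 199.0]
tcp_rot: [179.9, -0.0, 48.9]
ft_force: [-0.5, -0.5, 5.5]
finger_gap: 13.3
grip_force: 50.7
```

```bash
python3 st.py
```

```text
time 17.0
tool_pos [ 544.06 -197.59  199.03]
tcp_rot [ 1.7993e+02 -2.0000e-02  4.8880e+01]
ft_force [-0.55 -0.49  5.49]
wrist_torque [0.01 0.05 0.1 ]
finger_gap 13.295826485060262
grip_force 50.728819370269775
joint_pos [-25.04   5.09  91.2    0.    83.63  16.09]
```

Emit:
apply_moves(steps=[[-1,0,0,0,0,0,-0.3],[-1,0,0,0,0,0,-0.3],[-1,0,0,0,0,0,-0.3],[-1,0,0,0,0,0,-0.3],[-1,0,0,0,0,0,-0.4],[-1,0,0,0,0,0,-0.2],[-1,0,0,0,0,0,0],[-1,0,0,0,0,0,0]])

```text
time: 17.8
tool_pos: [544.1, -197.6, 199.0]
tcp_rot: [179.9, -0.0, 57.9]
ft_force: [-0.1, 0.2, 6.0]
finger_gap: 13.1
grip_force: 50.7
```

```bash
python3 st.py
```

```text
time 17.8
tool_pos [ 544.06 -197.6   199.02]
tcp_rot [ 1.7993e+02 -1.0000e-02  5.7880e+01]
ft_force [-0.12  0.15  5.99]
wrist_torque [-0.    0.08  0.05]
finger_gap 13.127995289659262
grip_force 50.728676319122314
joint_pos [-25.03   5.1   91.2   -0.    83.63   7.08]
```

No stop after 26° anticlockwise, so it loosens anticlockwise (ordinary thread). I'm going on, slowly toward the end stop.

Emit:
apply_moves(steps=[[-1,0,0,0,0,0,-0.6],[-1,0,0,0,0,0,-0.8],[-1,0,0,0,0,0,-0.8],[-1,0,0,0,0,0,-0.8],[-1,0,0,0,0,0,-0.8],[-1,0,0,0,0,0,-0.8],[-1,0,0,0,0,0,-0.4],[-1,0,0,0,0,0,0]])

```text
time: 18.6
tool_pos: [544.0, -197.6, 199.0]
tcp_rot: [179.9, 0.0, 83.0]
ft_force: [1.0, -0.6, 4.9]
finger_gap: 13.0
grip_force: 50.7
```

Emit:
apply_moves(steps=[[-1,0,0,0,0,0,-0.2],[-1,0,0,0,0,0,-0.2],[-1,0,0,0,0,0,-0.2],[-1,0,0,0,0,0,-0.2],[-1,0,0,0,0,0,-0.2],[-1,0,0,0,0,0,-0.2],[-1,0,0,0,0,0,0],[-1,0,0,0,0,0,0]])

```text
time: 19.4
tool_pos: [544.1, -197.6, 199.1]
tcp_rot: [179.9, 0.0, 88.9]
ft_force: [-0.8, -0.0, 5.6]
finger_gap: 12.7
grip_force: 50.7
```

```bash
python3 st.py
```

```text
time 19.4
tool_pos [ 544.07 -197.57  199.05]
tcp_rot [1.7993e+02 3.0000e-02 8.8880e+01]
ft_force [-0.82 -0.01  5.62]
wrist_torque [0.04 0.03 0.07]
finger_gap 12.698895223160148
grip_force 50.728386640548706
joint_pos [-25.03   5.09  91.2    0.    83.63 -23.91]
```

Emit:
apply_moves(steps=[[-1,0,0,0,0,0,-0.2],[-1,0,0,0,0,0,-0.2],[-1,0,0,0,0,0,-0.2],[-1,0,0,0,0,0,-0.2],[-1,0,0,0,0,0,-0.2],[-1,0,0,0,0,0,0],[-1,0,0,0,0,0,0],[-1,0,0,0,0,0,0]])

```text
time: 20.2
tool_pos: [544.0, -197.6, 199.0]
tcp_rot: [179.9, 0.0, 93.9]
ft_force: [-0.7, 0.1, 5.6]
finger_gap: 13.1
grip_force: 50.7
```

```bash
python3 st.py|sed -n '3,5p'
```

```text
tcp_rot [1.7994e+02 3.0000e-02 9.3880e+01]
ft_force [-0.7   0.12  5.62]
wrist_torque [0.02 0.04 0.08]
```

Emit:
apply_moves(steps=[[-1,0,0,0,0,0,-0.2],[-1,0,0,0,0,0,-0.2],[-1,0,0,0,0,0,-0.2],[-1,0,0,0,0,0,0],[-1,0,0,0,0,0,0],[-1,0,0,0,0,0,0],[-1,0,0,0,0,0,0],[-1,0,0,0,0,0,0]])

```text
time: 21.0
tool_pos: [543.7, -197.4, 199.0]
tcp_rot: [180.0, 0.0, 96.9]
ft_force: [-2.2, 1.2, 7.1]
finger_gap: 13.0
grip_force: 50.9
```

```bash
python3 st.py|sed -n '3,5p'
```

```text
tcp_rot [1.7998e+02 1.0000e-02 9.6870e+01]
ft_force [-2.21  1.23  7.09]
wrist_torque [ 0.12  0.26 -0.03]
```

Emit:
apply_moves(steps=[[-1,0,0,0,0,0,-0.2],[-1,0,0,0,0,0,-0.2],[-1,0,0,0,0,0,0],[-1,0,0,0,0,0,0],[-1,0,0,0,0,0,0],[-1,0,0,0,0,0,0],[-1,0,0,0,0,0,0],[-1,0,0,0,0,0,0]])

```text
time: 21.8
tool_pos: [543.7, -197.3, 199.0]
tcp_rot: [180.0, 0.0, 98.9]
ft_force: [-2.4, 1.1, 7.9]
finger_gap: 13.5
grip_force: 51.0
```

```bash
python3 st.py|sed -n '3,7p'
```

```text
tcp_rot [179.98   0.    98.86]
ft_force [-2.39  1.08  7.89]
wrist_torque [ 0.33  0.36 -0.24]
finger_gap 13.483773013923594
grip_force 50.9523743391037
```

The stop is at about 97° (65° turned). I'll ease off 2° and lift gently.

Emit:
apply_moves(steps=[[-1,0,0,0,0,0,0.2],[-1,0,0,0,0,0,0.2],[-1,0,0,0,0,0,0],[-1,0,0,-1,0,0,0],[-1,0,0,-1,0,0,0],[-1,0,0,-1,0,0,0],[-1,0,0,-1,0,0,0],[-1,0,0,0,0,0,0]])

```text
time: 22.6
tool_pos: [543.5, -197.2, 202.1]
tcp_rot: [-180.0, -0.0, 96.9]
ft_force: [0.6, 1.1, -2.6]
finger_gap: 12.5
grip_force: 49.5
```

```bash
python3 st.py|sed -n '2,7p'
```

```text
tool_pos [ 543.48 -197.21  202.07]
tcp_rot [-1.7997e+02 -3.0000e-02  9.6880e+01]
ft_force [ 0.65  1.14 -2.61]
wrist_torque [ 0.26 -0.23 -0.03]
finger_gap 12.489763343664542
grip_force 49.47756350040436
```

Emit:
apply_moves(steps=[[-1,0,0,-2,0,0,0],[-1,0,0,-3,0,0,0],[-1,0,0,-3,0,0,0],[-1,0,0,-3,0,0,0],[-1,0,0,-4,0,0,0],[-1,0,0,-5,0,0,0],[-1,0,0,-5,0,0,0],[-1,0,0,-5,0,0,0]])

```text
time: 23.4
tool_pos: [543.7, -197.4, 232.9]
tcp_rot: [180.0, 0.0, 96.9]
ft_force: [0.6, -0.5, -2.0]
finger_gap: 12.9
grip_force: 49.7
```

Emit:
apply_moves(steps=[[-1,0,0,-7,0,0,0],[-1,0,0,-10,0,0,0],[-1,0,0,-12,0,0,0],[-1,0,0,-12,0,0,0],[-1,0,0,-10,0,0,0],[-1,0,0,-8,0,0,0],[-1,0,0,-5,0,0,0],[-1,0,0,-2,0,0,0]])

```text
time: 24.2
tool_pos: [543.8, -197.5, 299.0]
tcp_rot: [180.0, 0.0, 96.9]
ft_force: [-0.2, -0.2, -1.0]
finger_gap: 13.0
grip_force: 49.7
```

Emit:
apply_moves(steps=[[-1,0,0,0,0,0,0],[-1,0,0,0,0,0,0],[-1,0,0,0,0,0,0],[-1,0,0,0,0,0,0],[-1,0,0,0,0,0,0],[-1,0,0,0,0,0,0],[-1,0,0,0,0,0,0],[-1,0,0,0,0,0,0]])

```text
time: 25.0
tool_pos: [543.7, -197.4, 298.3]
tcp_rot: [-180.0, 0.0, 96.9]
ft_force: [0.1, -0.1, -1.3]
finger_gap: 13.1
grip_force: 49.7
```

```bash
python3 st.py
python3 - <<'E'
from bench import r
import cv2,numpy as np
t=r.snapshot("top")["color"];s=r.snapshot("scene")["color"]
a=cv2.resize(t[130:290,230:430],(400,320),interpolation=cv2.INTER_CUBIC)
b=cv2.resize(s[150:310,160:360],(400,320),interpolation=cv2.INTER_CUBIC)
cv2.imwrite("pics/end.png",cv2.convertScaleAbs(np.hstack([a,b]),alpha=1.6))
E
```

```text
time 25.0
tool_pos [ 543.65 -197.42  298.29]
tcp_rot [-180.      0.     96.87]
ft_force [ 0.1  -0.14 -1.33]
wrist_torque [-0.02  0.04  0.  ]
finger_gap 13.09935832742489
grip_force 49.70696210861206
joint_pos [-25.03   3.08  83.    -0.    93.92 -31.91]
```

View pics/end.png

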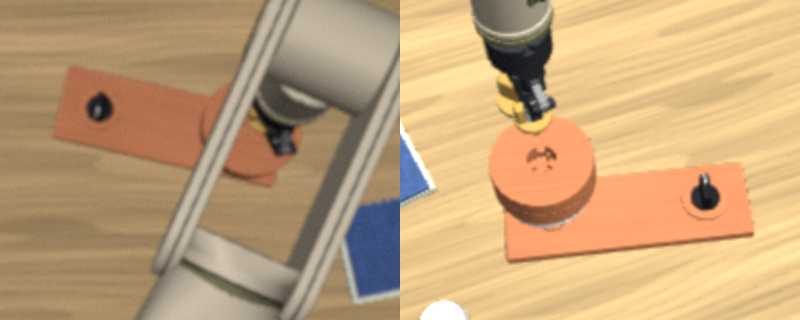

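The scene view shows the open socket on the drum at (541,158), and the cap upright in the gripper at (533,120) above it. The dimmer at (705,195) is still along lamp x, i.e. off, and the 1.3 N load matches the cap's weight.

```bash
python3 -c "
from bench import r
print(r.hand_in())"
```

```text
the job is handed in; nothing more can be done
None
```

The dimmer was turned off to its stop first; the cap then unscrewed anticlockwise (ordinary thread) and is held upright about 8 cm above the lamp, handed in at 25 s with no verdict shown.

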